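Lock a printing block into the corner of a chase

TASK

With the fingertips only, gently push the copper-faced printing block along the bench into the far left corner of the iron frame (marked yellow; far and left as seen from the robot), square and flush against both bars; never lift it. Only then push the aluminium sliding bar by its red tab until it rests against the block, leaving the block flush in its corner. Leave everything else where it is and finish clear of everything.

Things in the scene. Friction and masses are not known exactly. Their poses are not given: they have to be found in the camera images.
- chase: flat grey iron frame (chase), fixed on the bench: four bars 25 mm wide, 20 mm high round an opening whose floor is the bench top (z = 0). Origin: centre of the opening at bench height; x to the far bar, y to the left bar, z up. Opening 240 mm along x (inner faces at x = +-120 mm), 370 mm along y (y = +-185 mm). Yellow paint on two bars marks the far left corner
- frame_corner (a point): the inner far left corner of the iron frame opening, at bench height (frame x = +120, y = +185 mm); same axes as the frame
- block: loose printing block: wooden base, copper face with a dark leaf design; 90 mm along x, 110 mm along y, 23 mm high, 0.25 to 0.5 kg, too wide to grip, slides on the bench. Origin: centre of its underside; its x points to the far bar and y to the left bar, within 0.35 rad at the start; z up
- block_corner (a point): the far left bottom corner of the printing block (block x = +45, y = +55 mm); same axes as the block
- slide_bar (a joint): travel (m) of the aluminium sliding bar towards the frame's left bar. It spans the opening along frame x, is 16 mm wide, 19 mm high; centre line at frame y = -0.175 + value, pushing face 8 mm further left. Moves only along frame y, needs 2 to 5 N, stays where left. Reads about 0.242 when touching a block that is home
- tab (a point): centre of the top of the red upright push tab in the middle of the sliding bar (frame x = 0), 58 mm above the bench; the tab is 50 mm wide along the frame's x, 16 mm thick along y and stands 40 mm tall above the bar; same axes as the frame
- furniture: small dark wooden spacer, 24 x 50 x 16 mm, lying inside the frame in its near left corner; a bystander. Origin at the centre of its underside.
- bottle: white plastic bottle with red cap, 70 mm across, 200 mm tall, standing to the right of the frame; a bystander. Origin at the centre of its underside.
- oil_can: brass oil can, 68 mm across, 150 mm tall, standing to the right of the frame; a bystander. Origin at the centre of its underside.
- ink_jar: amber ink jar with black cap, 68 mm across, 70 mm tall, standing to the right of the frame; a bystander. Origin at the centre of its underside.
- mallet: hammer lying to the left of the frame, handle towards -x of its own frame, 260 mm long; a bystander. Origin at the centre of its underside.
- ink_knife: ink knife (spatula) lying to the right of the frame, 280 mm long; a bystander. Origin at the centre of its underside.
- planer: pale wooden planer block with a cork face, 50 x 90 x 33 mm, lying to the left of the frame; a bystander. Origin at the centre of its underside.
Not all that is in view belongs to the job. Several things have the shape of the block; the one meant has the colours described above.

How it is judged:
On the way, in this order (a step that is already met when the one before it is completed fails the run):
1. the block is home in the far left corner, flush against both bars (x of block_corner in the frame of chase above 0.1165 m and y of block_corner in the frame of chase above 0.1815 m and angle between the x axis of block and the x axis of chase, either way round below 0.04 rad and height (world z) of block below 0.004 m and angle between block's own z axis and vertical below 0.05 rad), for 0.2 s.
2. the sliding bar rests against the block (all of step 1 and value of joint slide_bar between 0.2385 and 0.2455 m), for 0.2 s.
At the end, for the whole second after the job is handed in: The block lies flat and still in the far left corner, its corner within 3.5 mm of both bars and its sides within 0.04 rad of them, and the sliding bar is within 3.5 mm of touching it (travel 0.2385 to 0.2455) (all of step 2 and x of block_corner in the frame of chase below 0.124 m and y of block_corner in the frame of chase below 0.189 m and linear speed of block below 0.01 m/s).
It fails at once if the block is lifted or tipped (height (world z) of block above 0.008 m or angle between block's own z axis and vertical above 0.12 rad).
It fails at once if the block is rammed or squeezed with more than 60 N (contact force between the fingers and block above 60 N).
It fails at once if the sliding bar or the frame is rammed or squeezed with more than 60 N (contact force between the fingers and chase above 60 N).
It fails at once if a bystander is moved by more than 15 mm (distance of any of furniture, bottle, oil_can, ink_jar, mallet, ink_knife, planer from where it was at the start of the episode above 0.015 m).
It also fails if it takes over 64 s, if anything falls off the work surface, if the arm or the gripper's body presses on something with over 40 N, if the wrist force passes 120 N, or if a joint passes its speed limit or range.

ROBOT

A 7-joint arm with a two-finger parallel gripper is mounted at the origin on the work surface. World frame = base frame: x ahead of the robot, y to its left, z up, the work surface at z = 0. Lengths are in m, angles in rad, forces in N, time in s.
With the tool pointing down it reaches from about 0.425 to 0.925 m from the base axis. Payload 6.8 kg.
Tool frame: the origin (TCP) lies midway between the tips of the shut fingers; the grasp point (between the pads) lies 19 mm behind it (env.hold_point_z is the distance from the TCP to the grasp point, in m); z points along the fingers, y is the line along which they close (so a half turn about z gives the same grasp; the last joint's range is limited). The gripper opens to 85 mm and grips with 20 to 120 N. Pads are 22 mm wide; open, the fingers measure 114 mm over their backs; the gripper's body (76 mm by 85 mm) begins 54 mm behind the grasp point. The pads swing forward as they close: fully open they stand 13 mm farther back than shut.
Start: joints at [-1.337, 0.477, 0.022, 1.555, -0.011, 1.109, -0.083], TCP at [0.226, 0.636, 0.231] pointing down, gripper open.
Joint ranges: [-2.96, 2.96], [-0.34, 2.1], [-1.41, 1.46], [0.24, 2.44], [-1.37, 4.51], [0.17, 1.92], [-2.96, 2.96]. Speed limits (rad/s): [2.39, 2.39, 3.14, 3.14, 3.14, 3.14, 3.14].

INTERFACE

Orientations are given as a rotation vector (axis times angle).
In Python, from cell import env gives the robot as it stands.
- The arm moves only by the tool drive_tool, never from a script. Its argument "moves" is a list of rows, each a list of 3 entries, a list of its own where there are three numbers: the turn, a rotation vector about the tool's x, y, z as a fraction of full scale, then the shift along the tool's x, y, z as a fraction of full scale, then the closure, from -1 (fully open) to 1 (shut). In form: [[[rx, ry, rz], [dx, dy, dz], jaw], ...]. A call has exactly 10 rows; each row shifts and turns the commanded pose from where the row before left it, along the tool's axes as they then stand; what a row does not reach is not made up. Full scale, the value 1, is 60 mm for a shift and 10 degrees for a turn. A row lasts 1/8 s, in which the tool goes at most 62.5 mm and 10.7 degrees, less where a joint would pass 70% of its speed; a pose out of reach is approached as far as the arm can. A call with a number of a shift or a turn outside -1 to 1 is refused whole. A call with a gripper value outside its range is refused whole. The fingers move at their own pace and stop on an object; "grip_force" is the grip in N (left out, the last holds). Time passes only in rows, so rows that do not move let the fingers close, or fill a call up. It gives the time, the measured TCP pose, the force, the opening and the grip force at its end, in the units of the state.
- env.sense(): the state, without advancing time (a new reading comes with each control period).
- env.get_image(name): name is "scene" or "top" or "wrist"; returns the picture (420x560x3 uint8, blue, green, red); there is no depth.
- env.get_calibration(name): a dict with "camera_matrix" (3x3 intrinsics, pixels), "R" (3x3) and "t" (3): a world point X has camera coordinates R X + t. Camera axes: x right, y down, z forward; pixel columns grow to the right and rows downward; lengths in m; the calibration is good to about 2 mm. A picture is of the moment at which its call begins: read the wrist's pose just before it. get_calibration takes no time and is no camera call; for the wrist camera it gives the pose at the moment of the call.
- env.sign_off(): hands the job in; it is judged then, once.
The state is a dict: "time": time; "q": joint angles; "joint_vel": joint speeds; "joint_efforts": joint torques, N m; "tool_pos": TCP position; "tool_rot": TCP orientation; "ft_force": force on the tool from outside, world axes, zero at the start; "ft_torque": the same for the moment, N m; "width": finger opening in m; "grasp_force": force on a finger pad.
Only numpy, scipy, OpenCV 4.12 (cv2) and the standard library are available. Lean on these libraries where they do the work, as an engineer would, in place of code of your own. Each camera call takes 0.05 s, during which the arm holds its last target. There are 200 camera calls.

## Working session

There is one attempt and no reset: what is moved stays moved. The work goes in short steps, Python scripts to look and compute and a tool call to move; the robot and the scene stay as the last step left them, time stands still between calls to the robot, and variables do not carry over. Pictures are saved under pics/ and viewed, at most 13 in all, crops included, and the job is handed in when it is done.

Besides the shell and the picture viewer there is one more tool, called after "Call:" as name(argument=value, ...), one argument or row to a line, values as JSON. drive_tool: Moves the arm, as the interface text tells. Shift numbers are shares of 60 mm and turn numbers shares of 10 degrees, none past 1 either way. Its arguments: {"type":"object","properties":{"moves":{"type":"array"},"grip_force":{"type":"number"}},"required":["moves"]}

```bash
ls; mkdir -p pics
python3 - <<'E'
from cell import env
import cv2
for n in("top","scene"):
    cv2.imwrite(f"pics/{n}0.png",env.get_image(n))
    c=env.get_calibration(n);print(n,c)
s=env.sense();print(s)
E
```

```text
pics
top {'camera_matrix': array([[417.95701702,   0.        , 281.77593838],
       [  0.        , 417.95701702, 209.39766988],
       [  0.        ,   0.        ,   1.        ]]), 'R': array([[-0.02408518, -0.99965027,  0.01091994],
       [-0.99433893,  0.0228236 , -0.10377462],
       [ 0.10348909, -0.01335755, -0.99454089]]), 't': array([0.02656325, 0.5576106 , 1.32444637])}
scene {'camera_matrix': array([[511.19296828,   0.        , 287.58304853],
       [  0.        , 511.19296828, 209.86578711],
       [  0.        ,   0.        ,   1.        ]]), 'R': array([[-0.57446675,  0.81852613,  0.00171   ],
       [ 0.51554725,  0.36344795, -0.77596174],
       [-0.63576646, -0.44488264, -0.63077766]]), 't': array([ 0.30033935, -0.24773522,  1.73856547])}
{'time': 0.1, 'q': array([-1.33712126,  0.47771836,  0.02235177,  1.556339  , -0.01148504,
        1.1093364 , -0.0831101 ]), 'joint_vel': array([-1.75880070e-05, -6.31750283e-04, -2.97526026e-04, -3.39871589e-03,
       -6.41415396e-04,  1.86038500e-03, -8.51848026e-04]), 'joint_efforts': array([ 4.67328297e-03, -5.97758639e+01,  1.61405280e+00, -2.81952882e+01,
        1.28624775e-02,  5.06730968e-03,  5.18617162e-05]), 'tool_pos': array([0.22607257, 0.63544356, 0.23042825]), 'tool_rot': array([-5.34211473e-01, -3.09569016e+00,  2.61739180e-03]), 'ft_force': array([ 0.47931378, -0.06233524, -0.52150053]), 'ft_torque': array([ 0.01630757,  0.02003627, -0.03541018]), 'grasp_force': 0.0, 'width': 0.08546444770372731}
```

View pics/top0.png

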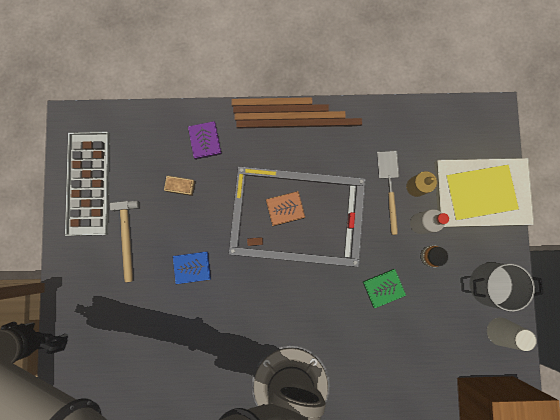

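View pics/scene0.png

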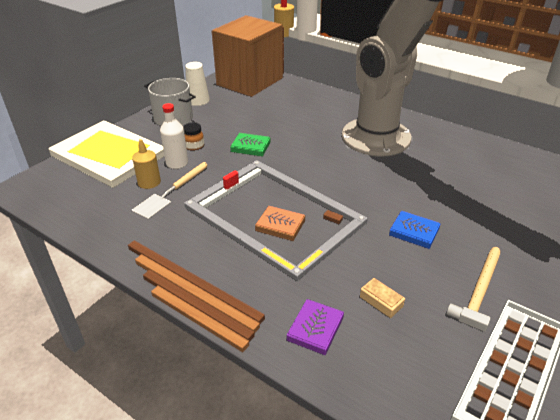

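Top view: the copper block is at about (285,208), inside the frame. The other block-shaped things are purple (204,140), blue (191,268) and green (384,288). By description I choose the copper one, and I'll check it in a close crop. The yellow corner is at about (240,172), the red tab at (351,220) and the spacer at (255,240).

```bash
cat > h.py <<'E'
from cell import env
import cv2, numpy as np
from scipy.spatial.transform import Rotation as Ro
def rays(uv,c,z):
    K,R,t=c["camera_matrix"],c["R"],c["t"]; uv=np.atleast_2d(uv).astype(float)
    d=(R.T@np.linalg.inv(K)@np.c_[uv,np.ones(len(uv))].T).T; o=-R.T@t
    return (o+d*((z-o[2])/d[:,2])[:,None])[:,:2]
def proj(X,c):
    p=(c["camera_matrix"]@(c["R"]@np.atleast_2d(X).T+c["t"][:,None])).T; return p[:,:2]/p[:,2:]
def big(m,n=1):
    cs,_=cv2.findContours(m.astype(np.uint8)*255,cv2.RETR_EXTERNAL,cv2.CHAIN_APPROX_NONE)
    return sorted(cs,key=cv2.contourArea)[-n:][::-1]
def rect(cnt,c,z):
    P=rays(cnt[:,0,:],c,z); (cx,cy),(w,h),a=cv2.minAreaRect((P*1000).astype(np.float32))
    return np.array([cx,cy,w,h,a]).round(1)
E
python3 - <<'E'
from h import *
im=cv2.imread("pics/top0.png");c=env.get_calibration("top")
h=cv2.cvtColor(im,cv2.COLOR_BGR2HSV);H,S,V=cv2.split(h)
roi=np.zeros(H.shape,bool);roi[160:275,222:375]=1
g=roi&(S<40)&(V>85)
cs=big(g);print("frame",rect(cs[0],c,.02),cv2.contourArea(cs[0]))
b=roi&(H<16)&(S>100)&(V>130)
b[:, 335:]=0
cs=big(cv2.morphologyEx(b.astype(np.uint8),cv2.MORPH_CLOSE,np.ones((7,7)))>0);print("block",rect(cs[0],c,.023))
r=roi&((H<6)|(H>174))&(S>170)&(V>120);r[:,:335]=0
cs=big(r);print("tab",rect(cs[0],c,.058))
cv2.imwrite("pics/crop1.png",cv2.resize(im[155:280,215:380],None,fx=4.5,fy=4.5,interpolation=cv2.INTER_CUBIC))
E
```

```text
frame [548.  -40.9 501.9 347.5  88.8] 13572.5
block [563.1   3.5  88.  108.1  13.2]
tab [ 516.3 -205.9   14.2   46.1   81.9]
```

View pics/crop1.png

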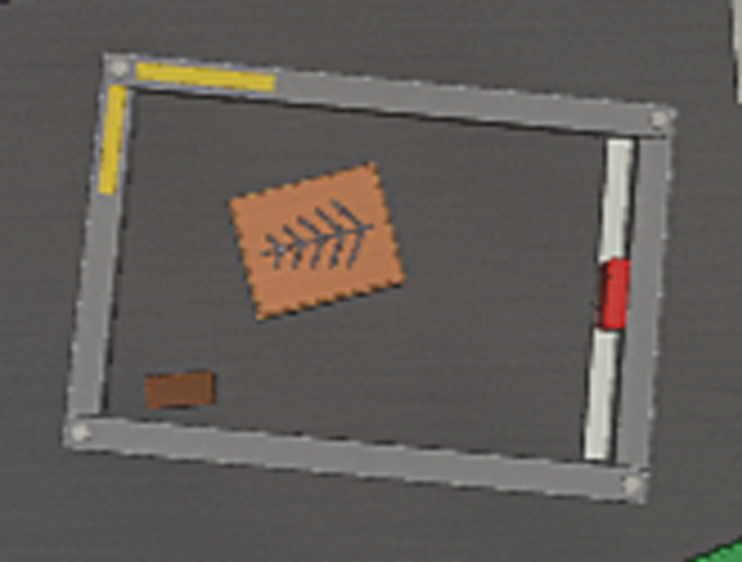

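The crop confirms the copper block with the dark leaf, which needs a turn of about 18° relative to the frame. Next I refine the frame measurement.

Run:
```python
from h import *
im=cv2.imread("pics/top0.png");c=env.get_calibration("top")
h=cv2.cvtColor(im,cv2.COLOR_BGR2HSV);H,S,V=cv2.split(h)
roi=np.zeros(H.shape,bool);roi[160:275,222:371]=1
print(np.median(V[200:205,300:330]),V[205:215,225:250].max())
g=roi&(V>105)
cs=big(g);print("frame",rect(cs[0],c,.02),cv2.contourArea(cs[0]))
q=np.array([[105,53],[677,107],[642,500],[63,447]])/4.5+[215-.4,155-.4]
P=rays(q,c,.02)*1000;print(P.round(1),P.mean(0))
for i in range(4):
    d=P[(i+1)%4]-P[i];print(np.hypot(*d),np.degrees(np.arctan2(d[1],d[0])))
f=roi&(H<16)&(S>70)&(V>40)&(V<125);f[:,275:]=0;f[:230]=0
print("furn",rect(big(f)[0],c,.016))
s=env.sense();print(Ro.from_rotvec(s["tool_rot"]).as_matrix().round(3))
w=env.get_calibration("wrist");Rt=Ro.from_rotvec(s["tool_rot"]).as_matrix()
print("wristcam in tool",(Rt.T@(-w["R"].T@w["t"]-s["tool_pos"])).round(3),(w["R"]@Rt).round(3))
```

```text
87.0 146
frame [537.4 -37.4 421.3 288.7  83.2] 11137.0
[[ 704.6  154.1]
 [ 655.4 -263.2]
 [ 371.1 -225.3]
 [ 418.8  187.9]] [537.4863786  -36.62018712]
420.2497127622831 -96.73127134707958
286.7219730922045 172.41097271725047
416.01819810151505 83.41697881099836
287.7662761208572 -6.74308845994234
furn [458.  104.1  23.6  49.8   3. ]
[[-0.942  0.335 -0.   ]
 [ 0.335  0.942 -0.002]
 [-0.    -0.002 -1.   ]]
wristcam in tool [ 0.077  0.001 -0.142] [[-0.     1.    -0.   ]
 [-0.953 -0.    -0.304]
 [-0.304 -0.     0.953]]
```

Call:
drive_tool(
  moves=[
    [[0,0,0.5],[-1,0,0],0],
    [[0,0,0.5],[-1,0,0],0],
    [[0,0,0.5],[-1,0,0],0],
    [[0,0,0.5],[-1,0,0],0],
    [[0,0,0.5],[-1,0,0],0],
    [[0,0,0.5],[-1,0,0],0],
    [[0,0,0.5],[-1,0,0],0],
    [[0,0,0.5],[-1,0,0],0],
    [[0,0,0.5],[-1,0,0],0],
    [[0,0,0.5],[-1,0,0],0],
  ],
)

```text
time: 1.35
tool_pos: [0.6583, 0.2447, 0.2307]
tool_rot: [-1.796, -2.577, 0.001]
ft_force: [-0.5, 0.0, 0.1]
width: 0.0424
grasp_force: 0.0
```

```bash
cat >> h.py <<'E'
FC=np.array([.5374,-.0372]);FY=np.radians(-6.8)
def tofr(p): 
    d=np.asarray(p)[...,:2]-FC;c,s=np.cos(FY),np.sin(FY); return d@np.array([[c,-s],[s,c]])
def frw(f): c,s=np.cos(FY),np.sin(FY); return FC+np.array([[c,-s],[s,c]])@np.asarray(f)
def st():
    s=env.sense();R=Ro.from_rotvec(s["tool_rot"]).as_matrix()
    yaw=np.degrees(np.arctan2(R[1,0],R[0,0]))
    fr=tofr(s["tool_pos"])
    print("t %.2f frame xy mm"%s["time"],(fr*1000).round(1),"z %.1f"%(s["tool_pos"][2]*1000),"toolx yaw in frame %.2f"%(yaw-np.degrees(FY)),"tilt",R[:,2].round(3),"F",s["ft_force"].round(1),"w %.1f"%(s["width"]*1000)); return s,R
def plan(f,z,rel):  # shift in tool axes from now and turn
    s,R=st();d=np.r_[frw(np.array(f)/1000),z/1000]-s["tool_pos"]
    yaw=np.arctan2(R[1,0],R[0,0]);dy=np.degrees(yaw-FY)-rel
    print("shift now-tool (units of 60mm)",(R.T@d/.06).round(3),"turn z (units 10deg)",round(dy/10,3))
    y=FY+np.radians(rel);Rn=np.array([[np.cos(y),np.sin(y),0],[np.sin(y),-np.cos(y),0],[0,0,-1]])
    print("shift in final-tool",(Rn.T@d/.06).round(3))
E
python3 -c "
from h import *
plan([5,-40],200,90)"
```

```text
t 1.35 frame xy mm [ 86.7 294.2] z 230.7 toolx yaw in frame 117.06 tilt [-0.001 -0.    -1.   ] F [-0.5  0.   0.1] w 42.4
shift now-tool (units of 60mm) [-4.341 -3.747  0.515] turn z (units 10deg) 2.706
shift in final-tool [-5.57  -1.362  0.512]
```

Call:
drive_tool(
  moves=[
    [[0,0,0.9],[0,0,0],0],
    [[0,0,0.9],[0,0,0],0],
    [[0,0,0.9],[0,0,0],0],
    [[0,0,0],[-0.7,-0.18,0.1],0],
    [[0,0,0],[-0.7,-0.18,0.1],0],
    [[0,0,0],[-0.7,-0.18,0.1],0],
    [[0,0,0],[-0.7,-0.18,0.1],0],
    [[0,0,0],[-0.3,-0.06,0.1],0],
    [[0,0,0],[0,0,0],0],
    [[0,0,0],[0,0,0],0],
  ],
)

```text
time: 2.6
tool_pos: [0.5906, 0.0692, 0.2013]
tool_rot: [-2.343, -2.093, -0.002]
ft_force: [0.4, 0.3, -0.1]
width: 0.0427
grasp_force: 0.0
```

```bash
python3 -c "
from h import *
st()
c=env.get_calibration('wrist')
im=env.get_image('wrist');cv2.imwrite('pics/w1.png',im);np.savez('pics/w1.npz',**c)
print(c['camera_matrix'][0,0])
for f in [(120,185),(-120,185),(120,-185),(0,-170)]: print(f,proj([*frw(np.array(f)/1000),.02],c).round(1))
"
```

```text
t 2.60 frame xy mm [ 40.2 111.9] z 201.3 toolx yaw in frame 90.35 tilt [ 0.     0.001 -1.   ] F [ 0.4  0.3 -0.1] w 42.7
311.7801287673348
(120, 185) [[359.7 114.7]]
(-120, 185) [[118.  113.2]]
(120, -185) [[336.9 400. ]]
(0, -170) [[248. 391.]]
```

View pics/w1.png

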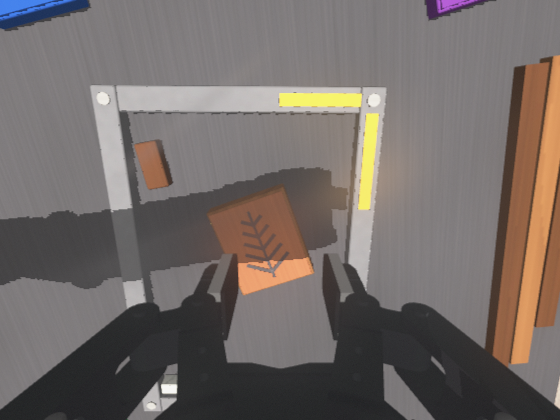

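The wrist view has frame +y up and +x to the right. The block's top corners are at (208,213), (284,188), (314,274) and (243,293). The inner yellow corner is at about (359,112), and the spacer is at (152,165).

```bash
python3 -c "
from h import *
c=dict(np.load('pics/w1.npz'))
q=rays([(208,213),(284,188),(314,274),(243,293)],c,.023);f=tofr(q)*1000
print(f.round(1),f.mean(0).round(1))
for i in range(4):
    d=f[(i+1)%4]-f[i];print(np.hypot(*d).round(1),np.degrees(np.arctan2(d[1],d[0])).round(1))
im=cv2.imread('pics/w1.png');g=cv2.cvtColor(im,cv2.COLOR_BGR2HSV);
V=g[:,:,2]
print(V[95:130,200].tolist(),V[230,335:385].tolist(),V[290,335:385].tolist())
print('corner z.02',tofr(rays([(359,112)],c,.02))*1000)
print('furn',tofr(rays([(135,143),(157,140),(170,186),(148,189)],c,.016))*1000)
"
```

```text
[[-36.6  82.1]
 [ 45.4 110.4]
 [ 81.1   8.3]
 [ -1.7 -17.3]] [22.  45.9]
86.8 19.0
108.1 -70.7
86.7 -162.8
105.4 109.4
[190, 189, 188, 186, 186, 185, 185, 184, 184, 182, 182, 181, 181, 181, 179, 176, 159, 116, 101, 127, 134, 134, 132, 132, 131, 131, 129, 130, 131, 131, 130, 132, 131, 131, 131] [92, 117, 137, 139, 136, 136, 136, 136, 139, 135, 133, 113, 95, 95, 96, 132, 169, 188, 193, 192, 191, 190, 190, 190, 190, 189, 191, 192, 192, 192, 194, 194, 193, 193, 194, 194, 184, 152, 135, 138, 137, 136, 136, 135, 135, 135, 135, 134, 134, 135] [58, 57, 58, 57, 72, 98, 110, 110, 110, 110, 110, 110, 110, 110, 110, 111, 110, 94, 67, 57, 57, 55, 55, 54, 56, 55, 55, 56, 55, 55, 126, 141, 125, 126, 126, 125, 126, 126, 126, 125, 122, 124, 123, 123, 122, 123, 125, 126, 126, 125]
corner z.02 [[119.07028189 187.5877444 ]]
furn [[-108.83535758  155.5979178 ]
 [ -85.77439879  158.77328366]
 [ -77.29469553  110.18339885]
 [-101.39193253  106.7191439 ]]
```

Call:
drive_tool(
  moves=[
    [[0,0,0.03],[-0.7,-0.05,0],0],
    [[0,0,0],[-0.7,-0.05,0],0],
    [[0,0,0],[-0.7,-0.05,0],0],
    [[0,0,0],[-0.6,-0.05,0.2],0],
    [[0,0,0],[0,0,0.7],0],
    [[0,0,0],[0,0,0.7],0],
    [[0,0,0],[0,0,0.7],0],
    [[0,0,0],[0,0,0.6],0],
    [[0,0,0],[0,0,0.25],0],
    [[0,0,0],[0,0,0.1],0],
  ],
)

```text
time: 3.9
tool_pos: [0.5593, -0.0918, 0.0059]
tool_rot: [-2.349, -2.085, -0.0]
ft_force: [-0.5, 0.5, -0.4]
width: 0.0428
grasp_force: 0.0
```

```bash
python3 -c "
from h import *
st()
im=env.get_image('wrist');cv2.imwrite('pics/w2.png',im)"
```

```text
t 3.90 frame xy mm [ 28.2 -51.6] z 5.9 toolx yaw in frame 89.98 tilt [-0.  0. -1.] F [-0.5  0.5 -0.4] w 42.8
```

View pics/w2.png

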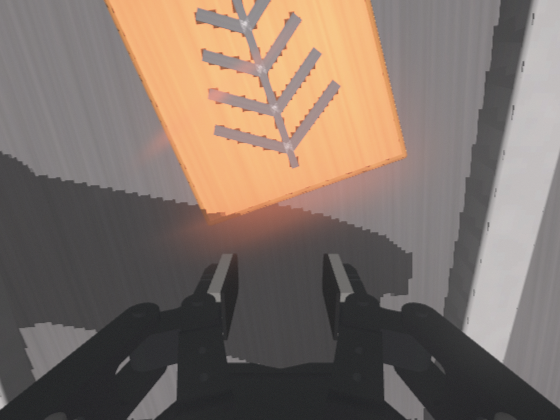

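Call:
drive_tool(
  moves=[
    [[0,0,0],[0.25,0,0],0],
    [[0,0,0],[0.12,0,0],0],
    [[0,0,0],[0.12,0,0],0],
    [[0,0,0],[0.12,0,0],0],
    [[0,0,0],[0.12,0,0],0],
    [[0,0,0],[0.12,0,0],0],
    [[0,0,0],[0.12,0,0],0],
    [[0,0,0],[0.12,0,0],0],
    [[0,0,0],[0.12,0,0],0],
    [[0,0,0],[0.12,0,0],0],
  ],
)

```text
time: 5.2
tool_pos: [0.5683, -0.0128, 0.0063]
tool_rot: [-2.351, -2.084, 0.0]
ft_force: [-1.8, -2.0, 0.2]
width: 0.0426
grasp_force: 1.0
```

```bash
cat >> h.py <<'E'
def wblk(name):
    c=env.get_calibration('wrist');im=env.get_image('wrist');cv2.imwrite(f'pics/{name}.png',im);np.savez(f'pics/{name}.npz',**c)
    H,S,V=cv2.split(cv2.cvtColor(im,cv2.COLOR_BGR2HSV));m=((H<18)&(S>90)&(V>90)).astype(np.uint8)
    m=cv2.morphologyEx(m,cv2.MORPH_CLOSE,np.ones((15,15)))
    P=cv2.approxPolyDP(big(m)[0],8,True)[:,0];print(P.tolist());print((tofr(rays(P,c,.023))*1000).round(1).tolist())
E
python3 -c "
from h import *
st();wblk('w3')"
```

```text
t 5.20 frame xy mm [27.8 27.9] z 6.3 toolx yaw in frame 89.91 tilt [-0.  0. -1.] F [-1.8 -2.   0.2] w 42.6
[[164, 0], [205, 260], [399, 249], [414, 0]]
[[-11.5, 142.4], [-4.8, 42.2], [81.0, 47.4], [75.4, 142.2]]
```

View pics/w3.png

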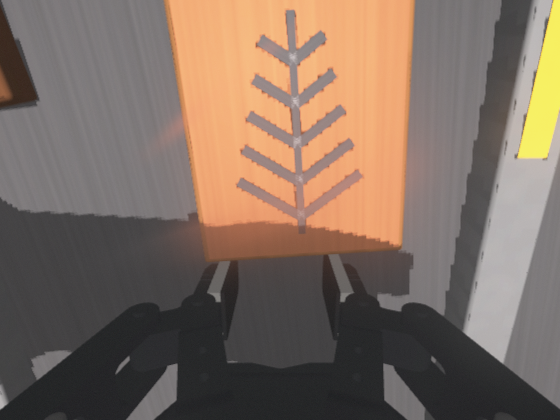

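The block is nearly square now (about 3.5° left over), with its near face at frame y ≈ 42–47. The left finger is pushing near the corner at (205,260). I continue.

Call:
drive_tool(
  moves=[
    [[0,0,0],[0.08,0,0],0],
    [[0,0,0],[0.08,0,0],0],
    [[0,0,0],[0.08,0,0],0],
    [[0,0,0],[0.08,0,0],0],
    [[0,0,0],[0.05,0,0],0],
    [[0,0,0],[0.05,0,0],0],
    [[0,0,0],[0.03,0,0],0],
    [[0,0,0],[0.03,0,0],0],
    [[0,0,0],[0,0,0],0],
    [[0,0,0],[0,0,0],0],
  ],
)

```text
time: 6.5
tool_pos: [0.572, 0.0156, 0.0064]
tool_rot: [-2.351, -2.084, -0.001]
ft_force: [-0.5, -0.1, 0.5]
width: 0.0428
grasp_force: 0.0
```

```bash
python3 -c "
from h import *
st();wblk('w4')"
```

```text
t 6.50 frame xy mm [28.1 56.5] z 6.4 toolx yaw in frame 89.93 tilt [ 0.  0. -1.] F [-0.5 -0.1  0.5] w 42.8
[[184, 0], [205, 259], [398, 260], [433, 0]]
[[-4.4, 171.0], [-4.5, 71.2], [81.5, 70.5], [82.3, 170.9]]
```

Call:
drive_tool(
  moves=[
    [[0,0,0],[0.03,0,0],0],
    [[0,0,0],[0.03,0,0],0],
    [[0,0,0],[0.03,0,0],0],
    [[0,0,0],[0,0,0],0],
    [[0,0,0],[0,0,0],0],
    [[0,0,0],[0,0,0],0],
    [[0,0,0],[0,0,0],0],
    [[0,0,0],[0,0,0],0],
    [[0,0,0],[0,0,0],0],
    [[0,0,0],[0,0,0],0],
  ],
)

```text
time: 7.8
tool_pos: [0.5724, 0.0209, 0.0062]
tool_rot: [-2.35, -2.084, -0.0]
ft_force: [-0.2, -0.5, 0.3]
width: 0.0426
grasp_force: 0.3
```

```bash
python3 -c "
from h import *
st();wblk('w5')"
```

```text
t 7.80 frame xy mm [27.8 61.8] z 6.2 toolx yaw in frame 89.93 tilt [-0.  0. -1.] F [-0.2 -0.5  0.3] w 42.6
[[185, 0], [206, 260], [399, 260], [434, 0]]
[[-4.2, 176.2], [-4.3, 76.0], [81.6, 75.9], [82.4, 176.1]]
```

Call:
drive_tool(
  moves=[
    [[0,0,0],[0.02,0,0],0],
    [[0,0,0],[0.02,0,0],0],
    [[0,0,0],[0.02,0,0],0],
    [[0,0,0],[0,0,0],0],
    [[0,0,0],[0,0,0],0],
    [[0,0,0],[0,0,0],0],
    [[0,0,0],[0,0,0],0],
    [[0,0,0],[0,0,0],0],
    [[0,0,0],[0,0,0],0],
    [[0,0,0],[0,0,0],0],
  ],
)

```text
time: 9.1
tool_pos: [0.5728, 0.0239, 0.0063]
tool_rot: [2.351, 2.084, -0.0]
ft_force: [-0.7, -5.4, -0.3]
width: 0.0427
grasp_force: 2.5
```

```bash
python3 -c "
from h import *
st()"
```

```text
t 9.10 frame xy mm [27.9 64.9] z 6.3 toolx yaw in frame 89.90 tilt [-0. -0. -1.] F [-0.7 -5.4 -0.3] w 42.7
```

Call:
drive_tool(
  moves=[
    [[0,0,0],[-0.3,0,0],0],
    [[0,0,0],[0,0,-0.5],0],
    [[0,0,0],[0,0,-0.5],0],
    [[0,0,0],[0.7,-0.55,0],0],
    [[0,0,0],[0.7,-0.6,0],0],
    [[0,0,1],[0,0,0],0],
    [[0,0,1],[0,0,0],0],
    [[0,0,1],[0,0,0],0],
    [[0,0,1],[0,0,0],0],
    [[0,0,1],[0,0,0],0],
  ],
)

```text
time: 10.35
tool_pos: [0.5124, 0.0983, 0.0665]
tool_rot: [-3.013, -0.887, -0.001]
ft_force: [1.0, -0.2, 0.7]
width: 0.0426
grasp_force: 0.0
```

Call:
drive_tool(
  moves=[
    [[0,0,1],[0,0,0],0],
    [[0,0,1],[0,0,0],0],
    [[0,0,1],[0,0,0],0],
    [[0,0,1],[0,0,0],0],
    [[0,0,0],[0,0,0],0],
    [[0,0,0],[0,0,0],0],
    [[0,0,0],[0,0,0],0],
    [[0,0,0],[0,0,0],0],
    [[0,0,0],[0,0,0],0],
    [[0,0,0],[0,0,0],0],
  ],
)

```text
time: 11.6
tool_pos: [0.5123, 0.098, 0.0663]
tool_rot: [-3.136, 0.188, -0.0]
ft_force: [0.5, 0.6, 0.1]
width: 0.0427
grasp_force: 0.0
```

```bash
python3 -c "
from h import *
plan([-42,132],6.3,0);print(env.sense()['q'].round(2));wblk('w6')"
```

```text
t 11.60 frame xy mm [-40.9 131.3] z 66.3 toolx yaw in frame -0.08 tilt [ 0.  0. -1.] F [0.5 0.6 0.1] w 42.7
shift now-tool (units of 60mm) [-0.018 -0.011  1.001] turn z (units 10deg) -0.008
shift in final-tool [-0.018 -0.011  1.001]
[-0.96  0.63  0.87  2.09 -0.72  0.75 -1.32]
[[179, 17], [193, 181], [369, 180], [382, 17]]
[[83.1, 184.6], [-4.3, 184.8], [-3.9, 78.1], [82.9, 78.7]]
```

View pics/w6.png

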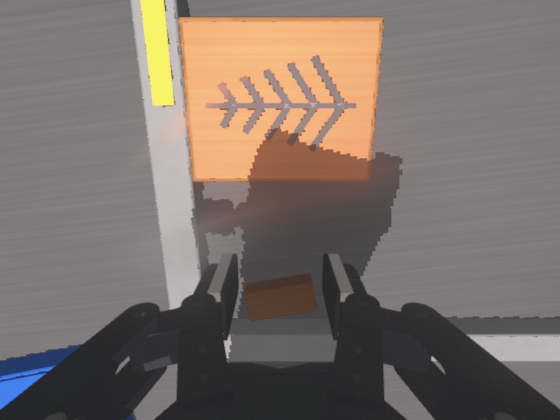

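The block lies square along the left bar with its near face at x ≈ -4 (row 181). The spacer (280,298) is clear behind the fingers. Next I descend and push towards the far bar.

Call:
drive_tool(
  moves=[
    [[0,0,0],[0,0,0.5],0],
    [[0,0,0],[0,0,0.4],0],
    [[0,0,0],[0,0,0.1],0],
    [[0,0,0],[0.15,0,0],0],
    [[0,0,0],[0.12,0,0],0],
    [[0,0,0],[0.1,0,0],0],
    [[0,0,0],[0.1,0,0],0],
    [[0,0,0],[0.1,0,0],0],
    [[0,0,0],[0.1,0,0],0],
    [[0,0,0],[0.1,0,0],0],
  ],
)

```text
time: 12.9
tool_pos: [0.5583, 0.0925, 0.0063]
tool_rot: [-3.136, 0.189, 0.001]
ft_force: [-2.6, -0.3, 1.2]
width: 0.043
grasp_force: 1.2
```

Call:
drive_tool(
  moves=[
    [[0,0,0],[0.06,0,0],0],
    [[0,0,0],[0.06,0,0],0],
    [[0,0,0],[0.03,0,0],0],
    [[0,0,0],[0.03,0,0],0],
    [[0,0,0],[0,0,0],0],
    [[0,0,0],[0,0,0],0],
    [[0,0,0],[0,0,0],0],
    [[0,0,0],[0,0,0],0],
    [[0,0,0],[0,0,0],0],
    [[0,0,0],[0,0,0],0],
  ],
)

```text
time: 14.15
tool_pos: [0.5689, 0.0912, 0.0063]
tool_rot: [-3.136, 0.189, -0.0]
ft_force: [-0.6, -0.6, -0.1]
width: 0.0429
grasp_force: 0.0
```

```bash
python3 -c "
from h import *
st();wblk('w7')"
```

```text
t 14.15 frame xy mm [ 16.1 131.3] z 6.3 toolx yaw in frame -0.08 tilt [ 0.  0. -1.] F [-0.6 -0.6 -0.1] w 42.9
[[135, 44], [147, 155], [133, 165], [150, 163], [157, 231], [143, 232], [159, 233], [164, 260], [400, 258], [427, 43]]
[[116.9, 184.3], [77.0, 185.2], [73.0, 191.3], [73.8, 184.4], [44.3, 185.1], [43.8, 191.2], [43.4, 184.4], [30.4, 183.7], [31.2, 78.7], [117.0, 78.8]]
```

Call:
drive_tool(
  moves=[
    [[0,0,0],[0.02,0,0],0],
    [[0,0,0],[0.02,0,0],0],
    [[0,0,0],[0.02,0,0],0],
    [[0,0,0],[0,0,0],0],
    [[0,0,0],[0,0,0],0],
    [[0,0,0],[0,0,0],0],
    [[0,0,0],[0,0,0],0],
    [[0,0,0],[0,0,0],0],
    [[0,0,0],[0,0,0],0],
    [[0,0,0],[0,0,0],0],
  ],
)

```text
time: 15.45
tool_pos: [0.5708, 0.0909, 0.0059]
tool_rot: [-3.136, 0.188, 0.005]
ft_force: [-5.6, 0.5, 3.9]
width: 0.0428
grasp_force: 2.9
```

Call:
drive_tool(
  moves=[
    [[0,0,0],[0.02,0,0],0],
    [[0,0,0],[0,0,0],0],
    [[0,0,0],[0,0,0],0],
    [[0,0,0],[-0.1,0,0],0],
    [[0,0,0],[-0.2,0,0],0],
    [[0,0,0],[0,0,-0.8],0],
    [[0,0,0],[0,0,-0.8],0],
    [[0,0,0],[0,0,-0.8],0],
    [[0,0,0],[0,0,0],0],
    [[0,0,0],[0,0,0],0],
  ],
)

```text
time: 16.7
tool_pos: [0.5551, 0.0933, 0.1499]
tool_rot: [-3.135, 0.188, 0.001]
ft_force: [-0.7, 0.7, -0.1]
width: 0.0428
grasp_force: 0.0
```

```bash
python3 -c "
from h import *
st();wblk('w8')"
```

```text
t 16.70 frame xy mm [  2.1 131.6] z 149.9 toolx yaw in frame -0.06 tilt [-0.     0.001 -1.   ] F [-0.7  0.7 -0.1] w 42.8
[[213, 58], [207, 100], [221, 169], [343, 168], [350, 58]]
[[118.4, 184.9], [87.3, 191.9], [30.5, 183.8], [31.2, 77.7], [118.3, 77.4]]
```

View pics/w8.png

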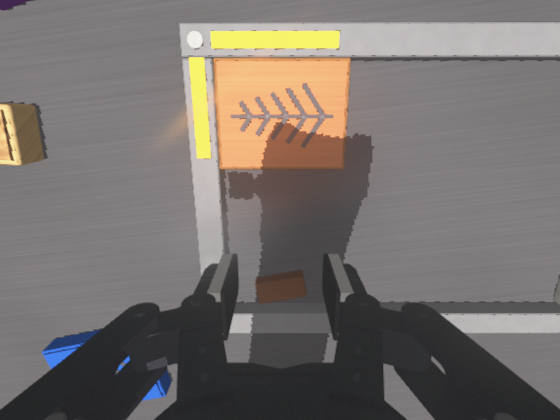

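Block home: its edges touch both yellow bars, with corner pixel (213,58) against the inner corner. Now I turn back and go behind the tab with the fingers shut.

Call:
drive_tool(
  moves=[
    [[0,0,-1],[0,0,0],1],
    [[0,0,-1],[0,0,0],1],
    [[0,0,-1],[0,0,0],1],
    [[0,0,-1],[0,0,0],1],
    [[0,0,-1],[0,0,0],1],
    [[0,0,-1],[0,0,0],1],
    [[0,0,-1],[0,0,0],1],
    [[0,0,-1],[0,0,0],1],
    [[0,0,-1],[0,0,0],1],
    [[0,0,0],[-0.5,0,0],1],
  ],
)

```text
time: 18.0
tool_pos: [0.5514, 0.0652, 0.1487]
tool_rot: [-2.343, -2.09, 0.002]
ft_force: [0.1, -0.7, 0.4]
width: 0.0004
grasp_force: 0.0
```

Call:
drive_tool(
  moves=[
    [[0,0,0],[-0.9,0,0],1],
    [[0,0,0],[-0.9,0,0],1],
    [[0,0,0],[-0.9,0,0],1],
    [[0,0,0],[-0.9,0,0],1],
    [[0,0,0],[-0.9,0,0],1],
    [[0,0,0],[-0.9,0,0],1],
    [[0,0,0],[0,0,0],1],
    [[0,0,0],[0,0,0],1],
    [[0,0,0],[0,0,0],1],
    [[0,0,0],[0,0,0],1],
  ],
)

```text
time: 19.25
tool_pos: [0.5137, -0.2572, 0.15]
tool_rot: [-2.348, -2.086, -0.0]
ft_force: [-1.1, -0.7, 0.8]
width: 0.0
grasp_force: 0.0
```

```bash
python3 -c "
from h import *
plan([0,-222],34,90)
c=env.get_calibration('wrist');im=env.get_image('wrist');cv2.imwrite('pics/w9.png',im)
H,S,V=cv2.split(cv2.cvtColor(im,cv2.COLOR_BGR2HSV));m=((H<6)|(H>174))&(S>150)&(V>60)
k=big(m)[0];P=cv2.boxPoints(cv2.minAreaRect(k));print(P,(tofr(rays(P,c,.058))*1000).round(1))"
```

```text
t 19.25 frame xy mm [   2.5 -221.2] z 150.0 toolx yaw in frame 90.05 tilt [-0.     0.001 -1.   ] F [-1.1 -0.7  0.8] w 0.0
shift now-tool (units of 60mm) [-0.014 -0.041  1.934] turn z (units 10deg) 0.005
shift in final-tool [-0.013 -0.042  1.934]
[[243. 133.]
 [307. 133.]
 [307. 156.]
 [243. 156.]] [[ -23.8 -159.8]
 [  23.1 -159.8]
 [  23.5 -176.6]
 [ -24.3 -176.6]]
```

View pics/w9.png

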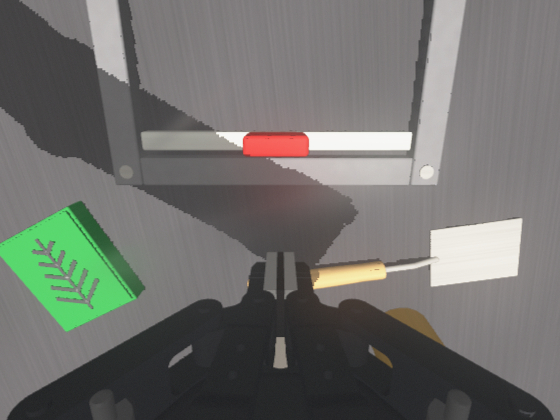

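Tab seen at (243–307, 133–156), back edge at about y=-178. The knife handle (345,275) lies on the bench well below the tip height. I descend to z=34 mm and approach.

Call:
drive_tool(
  moves=[
    [[0,0,0],[0,-0.04,0.5],1],
    [[0,0,0],[0,0,0.5],1],
    [[0,0,0],[0,0,0.5],1],
    [[0,0,0],[0,0,0.43],1],
    [[0,0,0],[0.2,0,0],1],
    [[0,0,0],[0.1,0,0],1],
    [[0,0,0],[0.1,0,0],1],
    [[0,0,0],[0.1,0,0],1],
    [[0,0,0],[0.1,0,0],1],
    [[0,0,0],[0.1,0,0],1],
  ],
)

```text
time: 20.55
tool_pos: [0.5162, -0.2172, 0.035]
tool_rot: [2.35, 2.082, 0.0]
ft_force: [-0.1, -2.1, 1.7]
width: 0.0002
grasp_force: 1.1
```

```bash
python3 -c "
from h import *
st()"
```

```text
t 20.55 frame xy mm [   0.3 -181.2] z 35.0 toolx yaw in frame 89.87 tilt [ 0.001 -0.001 -1.   ] F [-0.1 -2.1  1.7] w 0.2
```

Call:
drive_tool(
  moves=[
    [[0,0,0],[0.15,0,0],1],
    [[0,0,0],[0.2,0,0],1],
    [[0,0,0],[0.2,0,0],1],
    [[0,0,0],[0.2,0,0],1],
    [[0,0,0],[0.2,0,0],1],
    [[0,0,0],[0.2,0,0],1],
    [[0,0,0],[0.2,0,0],1],
    [[0,0,0],[0.2,0,0],1],
    [[0,0,0],[0.2,0,0],1],
    [[0,0,0],[0.2,0,0],1],
  ],
)

```text
time: 21.8
tool_pos: [0.53, -0.0997, 0.0345]
tool_rot: [-2.351, -2.084, 0.0]
ft_force: [1.1, -2.4, 1.0]
width: 0.0002
grasp_force: 1.2
```

Call:
drive_tool(
  moves=[
    [[0,0,0],[0.2,0,0],1],
    [[0,0,0],[0.2,0,0],1],
    [[0,0,0],[0.2,0,0],1],
    [[0,0,0],[0.2,0,0],1],
    [[0,0,0],[0.15,0,0],1],
    [[0,0,0],[0.1,0,0],1],
    [[0,0,0],[0.05,0,0],1],
    [[0,0,0],[0,0,0],1],
    [[0,0,0],[0,0,0],1],
    [[0,0,0],[0,0,0],1],
  ],
)

```text
time: 23.05
tool_pos: [0.5378, -0.035, 0.0344]
tool_rot: [-2.351, -2.084, -0.0]
ft_force: [-1.0, 0.3, 0.6]
width: 0.0002
grasp_force: 0.0
```

```bash
cat >> h.py <<'E'
def bar(name):
    c=env.get_calibration('top');im=env.get_image('top');cv2.imwrite(f'pics/{name}.png',im)
    H,S,V=cv2.split(cv2.cvtColor(im,cv2.COLOR_BGR2HSV));roi=np.zeros(H.shape,bool);roi[172:260,245:358]=1
    m=roi&(V>170)&(S<40)
    for k in big(m,2): print('bar part',(tofr(rays(cv2.boxPoints(cv2.minAreaRect(k)),c,.019))*1000).round(1).tolist())
E
python3 -c "
from h import *
st();bar('t2')"
```

```text
t 23.05 frame xy mm [0.1 2.3] z 34.4 toolx yaw in frame 89.91 tilt [-0.  0. -1.] F [-1.   0.3  0.6] w 0.2
```

Call:
drive_tool(
  moves=[
    [[0,0,0],[0.1,0,0],1],
    [[0,0,0],[0.15,0,0],1],
    [[0,0,0],[0.1,0,0],1],
    [[0,0,0],[0.1,0,0],1],
    [[0,0,0],[0.05,0,0],1],
    [[0,0,0],[0.05,0,0],1],
    [[0,0,0],[0,0,0],1],
    [[0,0,0],[0,0,0],1],
    [[0,0,0],[0,0,0],1],
    [[0,0,0],[0,0,0],1],
  ],
)

```text
time: 24.35
tool_pos: [0.5419, -0.0022, 0.0345]
tool_rot: [-2.351, -2.084, -0.0]
ft_force: [1.4, 0.4, -0.1]
width: -0.0
grasp_force: 0.0
```

```bash
python3 -c "
from h import *
st();wblk('w10')"
```

```text
t 24.35 frame xy mm [ 0.3 35.3] z 34.5 toolx yaw in frame 89.91 tilt [ 0.  0. -1.] F [ 1.4  0.4 -0.1] w -0.0
[[345, 0], [336, 183], [508, 183], [513, 164], [527, 163], [517, 162], [518, 143], [535, 130], [525, 115], [539, 114], [531, 85], [551, 0]]
[[29.1, 157.8], [29.4, 78.0], [116.1, 77.8], [116.5, 87.4], [123.3, 87.9], [118.2, 88.4], [116.6, 97.6], [123.3, 103.7], [116.9, 110.6], [123.4, 111.1], [116.5, 123.8], [116.8, 157.6]]
```

View pics/w10.png

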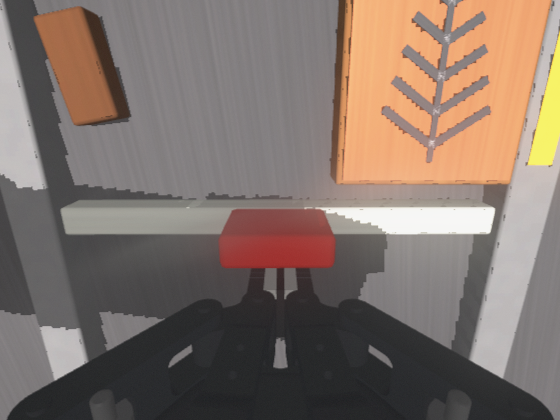

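The bar's front top edge is at row ~207 and the block's near edge at row 183. I compute the gap.

```bash
python3 -c "
from h import *
c=dict(np.load('pics/w10.npz'))
im=cv2.imread('pics/w10.png');print(im[180:240,430,0].tolist())
print((tofr(rays([(430,200),(430,207),(430,233)],c,.019))*1000).round(1), (tofr(rays([(430,184)],c,.023))*1000).round(1))"
```

```text
[108, 114, 115, 111, 113, 134, 139, 139, 139, 139, 140, 140, 139, 140, 141, 141, 141, 141, 140, 135, 135, 140, 143, 144, 148, 149, 156, 205, 236, 241, 243, 244, 245, 245, 245, 245, 245, 245, 245, 245, 245, 245, 245, 245, 245, 244, 244, 244, 244, 244, 245, 245, 242, 220, 160, 142, 142, 141, 142, 141]
[[80.1 67.8]
 [80.6 63.9]
 [82.8 49.1]] [[76.9 77.4]]
```

Call:
drive_tool(
  moves=[
    [[0,0,0],[0.05,0,0],1],
    [[0,0,0],[0.05,0,0],1],
    [[0,0,0],[0.05,0,0],1],
    [[0,0,0],[0.02,0,0],1],
    [[0,0,0],[0.02,0,0],1],
    [[0,0,0],[0.02,0,0],1],
    [[0,0,0],[0,0,0],1],
    [[0,0,0],[0,0,0],1],
    [[0,0,0],[0,0,0],1],
    [[0,0,0],[0,0,0],1],
  ],
)

```text
time: 25.65
tool_pos: [0.5434, 0.0105, 0.0345]
tool_rot: [-2.351, -2.084, -0.0]
ft_force: [0.3, -0.8, 0.4]
width: -0.0
grasp_force: 0.2
```

```bash
python3 -c "
from h import *
st();wblk('w11');im=cv2.imread('pics/w11.png');print(im[150:240,430,0].tolist())"
```

```text
t 25.65 frame xy mm [ 0.3 48.1] z 34.5 toolx yaw in frame 89.92 tilt [ 0.  0. -1.] F [ 0.3 -0.8  0.4] w -0.0
[[345, 0], [330, 207], [503, 207], [512, 169], [527, 163], [520, 134], [536, 125], [526, 124], [528, 99], [543, 96], [532, 95], [551, 0]]
[[29.0, 170.5], [27.0, 78.1], [116.3, 77.9], [116.5, 97.7], [123.2, 100.7], [116.5, 114.7], [123.2, 118.8], [118.3, 119.3], [116.5, 130.5], [123.2, 131.8], [118.0, 132.3], [116.8, 170.4]]
[131, 131, 132, 130, 130, 130, 131, 131, 130, 131, 131, 133, 132, 132, 134, 164, 173, 175, 163, 167, 165, 151, 152, 153, 126, 112, 127, 131, 129, 129, 129, 129, 130, 131, 129, 130, 130, 130, 131, 131, 132, 131, 131, 131, 132, 132, 131, 131, 132, 132, 132, 132, 133, 133, 128, 123, 119, 100, 197, 234, 227, 241, 244, 244, 245, 244, 245, 245, 245, 245, 245, 245, 245, 245, 245, 245, 244, 244, 243, 244, 244, 244, 245, 196, 201, 160, 142, 143, 144, 141]
```

Call:
drive_tool(
  moves=[
    [[0,0,0],[0.02,0,0],1],
    [[0,0,0],[0,0,0],1],
    [[0,0,0],[0.02,0,0],1],
    [[0,0,0],[0,0,0],1],
    [[0,0,0],[0,0,0],1],
    [[0,0,0],[0,0,0],1],
    [[0,0,0],[0,0,0],1],
    [[0,0,0],[0,0,0],1],
    [[0,0,0],[0,0,0],1],
    [[0,0,0],[0,0,0],1],
  ],
)

```text
time: 26.95
tool_pos: [0.5435, 0.0113, 0.0345]
tool_rot: [2.351, 2.082, -0.002]
ft_force: [-0.8, -5.8, -0.2]
width: -0.0001
grasp_force: 2.7
```

```bash
python3 -c "
from h import *
st()"
```

```text
t 26.95 frame xy mm [ 0.3 48.9] z 34.5 toolx yaw in frame 89.85 tilt [-0.    -0.001 -1.   ] F [-0.8 -5.8 -0.2] w -0.1
```

Call:
drive_tool(
  moves=[
    [[0,0,0],[0.02,0,0],1],
    [[0,0,0],[0,0,0],1],
    [[0,0,0],[0,0,0],1],
    [[0,0,0],[0,0,0],1],
    [[0,0,0],[0,0,0],1],
    [[0,0,0],[0,0,0],1],
    [[0,0,0],[0,0,0],1],
    [[0,0,0],[0,0,0],1],
    [[0,0,0],[0,0,0],1],
    [[0,0,0],[0,0,0],1],
  ],
)

```text
time: 28.2
tool_pos: [0.5435, 0.0113, 0.0345]
tool_rot: [2.352, 2.08, -0.003]
ft_force: [-0.9, -7.4, -0.0]
width: -0.0001
grasp_force: 4.0
```

Call:
drive_tool(
  moves=[
    [[0,0,0],[-0.1,0,0],1],
    [[0,0,0],[-0.3,0,0],1],
    [[0,0,0],[-0.4,0,0],1],
    [[0,0,0],[0,0,-0.8],1],
    [[0,0,0],[0,0,-0.8],1],
    [[0,0,0],[0,0,-0.8],1],
    [[0,0,0],[0.5,0,-0.6],1],
    [[0,0,0],[0.5,0,0],1],
    [[0,0,0],[0,0,0],1],
    [[0,0,0],[0,0,0],1],
  ],
)

```text
time: 29.45
tool_pos: [0.5448, 0.0247, 0.2143]
tool_rot: [-2.351, -2.083, 0.001]
ft_force: [-0.3, -0.1, -0.6]
width: 0.0001
grasp_force: 0.0
```

```bash
python3 -c "
from h import *
st();wblk('w12')"
```

```text
t 29.45 frame xy mm [-0.  62.3] z 214.3 toolx yaw in frame 89.88 tilt [-0.001 -0.    -1.   ] F [-0.3 -0.1 -0.6] w 0.1
[[310, 60], [306, 169], [388, 169], [400, 60]]
[[30.3, 185.5], [28.9, 78.3], [117.4, 78.1], [118.0, 185.3]]
```

View pics/w12.png

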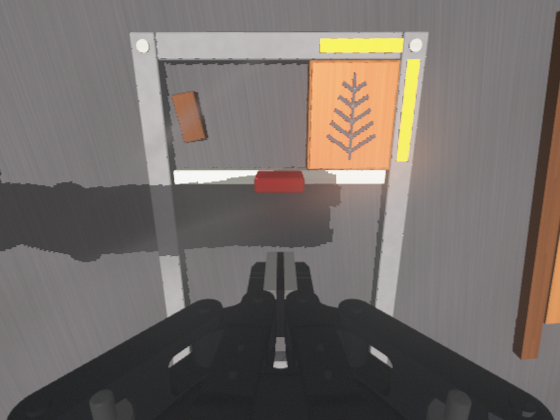

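The block sits flush in the yellow corner (corner pixel (400,60)), the bar touches its near edge (row 169), and the arm is clear. I hand it in.

```bash
python3 -c "
from cell import env
print(env.sign_off())"
```

```text
the job is handed in; nothing more can be done
None
```

I pushed the copper-faced block flush into the far left corner, moved the sliding bar up against it, and handed the job in with the arm clear at about 29 s; the sign-off returned no verdict.

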